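# Press the sprung end cap home in the bearing housing

### The job

The end cap in the bearing housing is standing proud and crooked on its spring. Take the press tool from its rest, set its flat foot on the cap and press squarely down until the cap bottoms out level, keep it pressed there firmly at 20 to 30 N for a second (never 45 N or more), and then stand the tool upright in its rest again. Press the cap only with the tool, and leave the other things on the bench where they are.

Things in the scene. Friction and masses are not known exactly. Their poses are not given: they have to be found in the camera images.
- housing: Bearing housing fixed to the bench: bare aluminium, round flange 108 mm across and 10 mm thick with an upright barrel 84 mm across and a round bore of 60 mm diameter, open at the top. Origin: centre of its underside, on the bore's axis, z up. The rim is 62 mm above the bench.
- cap: Round flat steel end cap, 58 mm across, in the housing's bore. Origin: centre of its top face, 52 mm above the bench when cap_slide is 0, 40 mm when bottomed out (22 mm below the rim); z: normal of that face, up when level (up to 7 degrees crooked at first). It takes the tilt of the face that presses it (0.06 N m tips it) and keeps it by friction; the stop does not level it.
- cap_slide (a joint): How far the cap is pushed down, in m: 0 highest, 0.012 bottomed out on a rigid stop; starts at 0 to 0.004. A spring (2.4 N at 0, 6 N at 0.012) pushes up and a sealing ring drags with 9 N either way: pushing down takes about 11 N at the top, 15 N just before the stop, and the cap stays where it is left.
- press_tool: Press tool, 0.28 to 0.42 kg, standing in its rest. From below: flat round steel foot 52 mm across, 12 mm thick (4 mm play all round in the bore), neck 18 mm across, round guard 44 mm across at 45 to 51 mm, square black grip 26 x 26 mm at 51 to 111 mm, 2 mm button on top. Origin: centre of the foot's flat face; z up along the tool; x, y square to the grip's sides.
- press_tool_grip (a point): Centre of the press tool's square grip, on its axis, 81 mm above the flat face of the foot; axes as those of the tool.
- tool_rest: Rest of the press tool, fixed to the bench: low grey round dish 90 mm across and 18 mm high with a round recess of 62 mm diameter, whose floor is 8 mm above the bench. Origin: centre of its underside. The housing and the rest may change sides between left and right.
- grease_tin: Bystander, not to be moved: green grease tin, 70 dia x 44 mm. Origin: centre of its underside.
- bearing_2: Bystander, not to be moved: small ball bearing, 30 dia x 9 mm. Origin: centre of its underside.
- screwdriver_red: Bystander, not to be moved: screwdriver with red and black handle, 190 mm long. Origin: centre of its underside.
- tape_black: Bystander, not to be moved: roll of black tape, 65 dia x 18 mm. Origin: centre of its underside.
- tape_green: Bystander, not to be moved: roll of green tape, 100 dia x 27 mm. Origin: centre of its underside.
- clevis_arm_1: Bystander, not to be moved: flat two-holed link, 35 x 56 x 9 mm. Origin: centre of its underside.
There are look-alikes about, which are no part of the job. There is more than one size of the press_tool; the one meant has the size given above.

How it is judged:
By the outcome, as a careful person would: the job done as asked, in the order asked, and still so for the second after the job is handed in, with the robot touching nothing.
It also fails if it takes over 61 s, if anything falls off the work surface, if the arm or the gripper's body presses on something with over 40 N, if the wrist force passes 120 N, or if a joint passes its speed limit or range.

### The arm

A 6-joint arm with a two-finger parallel gripper is mounted at the origin on a cart in front of the work surface, level with it; the furniture and walls round the work are solid. World frame = base frame: x ahead of the robot, y to its left, z up, the work surface at z = 0. Lengths are in m, angles in degrees, forces in N, time in s.
With the tool pointing down it reaches from about 0.325 to 0.85 m from the base axis. Payload 15.5 kg.
Tool frame: the origin (TCP) lies at the very end of the fingers, on their centre line; the grasp point (between the pads) lies arm.grip_depth behind it (arm.grip_depth is the distance from the TCP to the grasp point, in m); z points along the fingers, y is the line along which they close (so a half turn about z gives the same grasp; the last joint's range is limited). The gripper opens to 91 mm and grips with 3 to 60 N. Pads are 32 mm wide; open, the fingers measure 118 mm over their backs; the gripper's body (76 mm by 178 mm) begins 60 mm behind the grasp point.
Start: joints at [-82.535, 28.281, 77.091, -0, 74.628, -5.472], TCP at [0.14, -0.609, 0.214] pointing down, gripper open.
Joint ranges: [-166.48, 166.48], [-47.26, 123.95], [12.59, 153.08], [-70.14, 250.14], [6.76, 159.57], [-176.63, 176.63]. Speed limits (degrees/s): [108.29, 108.29, 147.25, 172.46, 172.46, 172.46].

### API

Orientations are given as a 3x3 rotation matrix whose columns are the frame's x, y, z axes.
In Python, from rig import arm gives the robot as it stands. Calls block until the motion is done:
- arm.move_to(position, orientation): joint-space move of the TCP to a pose.
- arm.move_l(position, orientation=None, feed=0.15): straight line of the TCP; orientation=None keeps the orientation; feed is the mean speed in m/s.
- arm.move_joints(angles): joint-space move.
- arm.grip(opening): finger opening in m; the grip force is fixed at half the most; returns when the fingers have stopped.
- arm.sleep(seconds).
- arm.solve_ik(position, orientation): joint angles nearest the present ones, or None.
- arm.snapshot(name): name is "scene" or "top"; returns the picture (400x640x3 uint8, red, green, blue); there is no depth.
- arm.get_calibration(name): a dict with "intrinsics" (3x3 intrinsics, pixels), "k1" (the pictures are not rectified: a ray, as slopes to the right and down, at radius r is drawn at 1 + k1 r^2 times it, then the intrinsics apply), "cam_to_world" (4x4, takes a point from camera to world coordinates). Camera axes: x right, y down, z forward; pixel columns grow to the right and rows downward; lengths in m; the calibration is good to about 2 mm. A picture is of the moment at which its call begins. get_calibration takes no time and is no camera call.
A pose or a line that the arm cannot do raises arm.Unreachable and nothing moves.
- arm.sign_off(): hands the job in; it is judged then, once.
Readings, each from a call of its own:
- arm.current_t(): time.
- arm.current_joint_positions(): joint angles.
- arm.current_dq(): joint speeds.
- arm.current_tau(): joint torques, N m.
- arm.current_ee_pos(): TCP position.
- arm.current_tool_rot(): TCP orientation.
- arm.current_force(): force on the tool from outside, world axes, zero at the start.
- arm.current_torque(): the same for the moment, N m.
- arm.current_width(): finger opening in m.
- arm.current_grasp_force(): force on a finger pad.
Only numpy, scipy, OpenCV 4.12 (cv2) and the standard library are available. Lean on these libraries where they do the work, as an engineer would, in place of code of your own. Each camera call takes 0.05 s, during which the arm holds its last target. There are 200 camera calls.

## Working session

There is one attempt and no reset: what is moved stays moved. The work goes in short steps, each a Python script; the robot and the scene stay as the last script left them, time stands still between calls to the robot, and variables do not carry over. Pictures are saved under pics/ and viewed, at most 10 in all, crops included, and the job is handed in when it is done.

```bash
mkdir -p pics
cat > h.py <<'E'
import numpy as np, cv2
from rig import arm
def save(img,n): cv2.imwrite(f'pics/{n}.png',cv2.cvtColor(img,cv2.COLOR_RGB2BGR))
def dist(c): return np.array([c['k1'],0,0,0],float)
def ray(name,uv):
    c=arm.get_calibration(name);K=np.array(c['intrinsics'],float);T=np.array(c['cam_to_world'])
    p=cv2.undistortPoints(np.array([[uv]],float),K,dist(c))[0,0]
    return T[:3,3],T[:3,:3]@np.array([p[0],p[1],1])
def at_z(name,uv,z):
    o,d=ray(name,uv);return o+d*(z-o[2])/d[2]
def proj(name,P):
    c=arm.get_calibration(name);K=np.array(c['intrinsics'],float);T=np.linalg.inv(np.array(c['cam_to_world']))
    P=np.atleast_2d(P)@T[:3,:3].T+T[:3,3]
    return cv2.projectPoints(P.reshape(-1,1,3),np.zeros(3),np.zeros(3),K,dist(c))[0][:,0]
E
python3 - <<'E'
from h import *
for n in('scene','top'):
    save(arm.snapshot(n),n+'0'); c=arm.get_calibration(n);print(n,c)
print(arm.grip_depth,arm.current_t())
E
```

```text
scene {'intrinsics': array([[392.52531091,   0.        , 317.68406022],
       [  0.        , 392.52531091, 197.88700839],
       [  0.        ,   0.        ,   1.        ]]), 'k1': -0.08219276976924818, 'cam_to_world': array([[-0.84504973, -0.34418776,  0.40917691,  0.10718325],
       [-0.53427423,  0.51346237, -0.67149642,  0.6803646 ],
       [ 0.0210239 , -0.78606055, -0.61779189,  0.69169958],
       [ 0.        ,  0.        ,  0.        ,  1.        ]])}
top {'intrinsics': array([[361.39185754,   0.        , 320.01147434],
       [  0.        , 361.39185754, 198.81420351],
       [  0.        ,   0.        ,   1.        ]]), 'k1': -0.056172467917450224, 'cam_to_world': array([[-0.01667373, -0.99885353,  0.04487321,  0.48002821],
       [-0.99974423,  0.01596916, -0.01601427,  0.01505151],
       [ 0.01527932, -0.04512875, -0.99886432,  0.96330642],
       [ 0.        ,  0.        ,  0.        ,  1.        ]])}
0.0188 0.1
```

View pics/scene0.png

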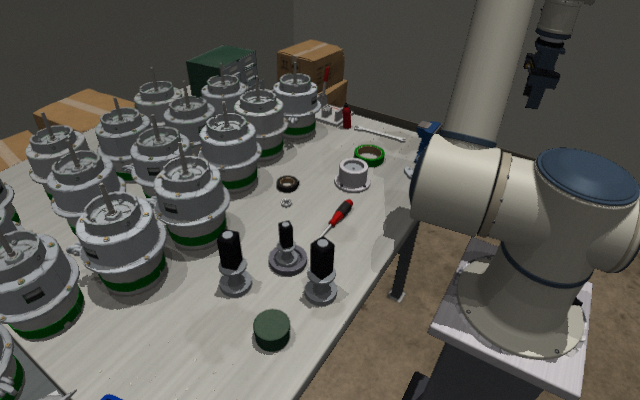

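View pics/top0.png

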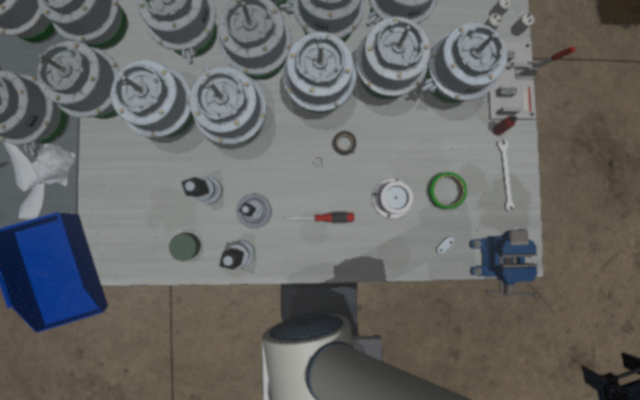

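The scene view shows the tool in its dish at (287,245), with look-alike tools at (233,265) and (321,270) and the housing at (352,175). In the top view the tool is at (253,210) and the housing at (394,198). I'll zoom in on both views.

Run:
```python
from h import *
a=cv2.imread('pics/top0.png');b=cv2.imread('pics/scene0.png')
z=lambda i,x,y,w,h,s:cv2.resize(i[y:y+h,x:x+w],None,fx=s,fy=s,interpolation=cv2.INTER_CUBIC)
A=np.hstack([z(a,220,165,66,50+16,6),z(a,362,165,66,66,6)])
cv2.imwrite('pics/c1.png',A)
cv2.imwrite('pics/c2.png',np.hstack([z(b,205,210,140,100,4),z(b,322,140,60,100,4)]))
for n,uv,h in(('top',(394,198),.062),('top',(248,208),.113),('top',(254,211),.01),('scene',(352,167),.062),('scene',(286,224),.113),('scene',(287,259),.018)): print(n,uv,at_z(n,uv,h).round(4))
```

```text
top (394, 198) [ 0.5196 -0.1852  0.062 ]
top (248, 208) [0.4993 0.1711 0.113 ]
top (254, 211) [0.4935 0.1742 0.01  ]
scene (352, 167) [ 0.519 -0.182  0.062]
scene (286, 224) [0.4987 0.1686 0.113 ]
scene (287, 259) [0.49   0.1815 0.018 ]
```

View pics/c1.png

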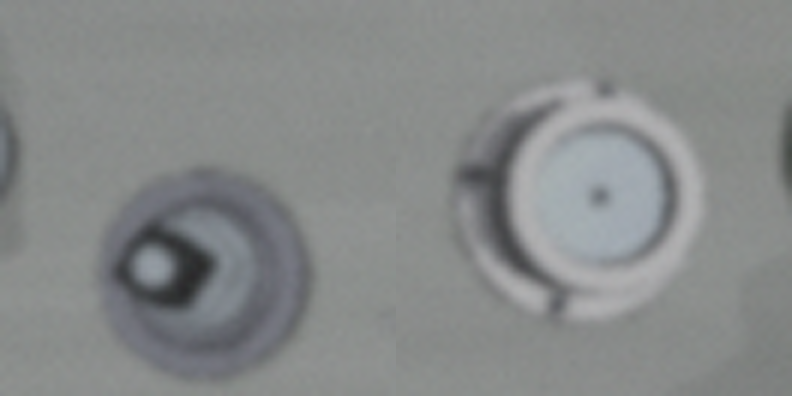

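View pics/c2.png

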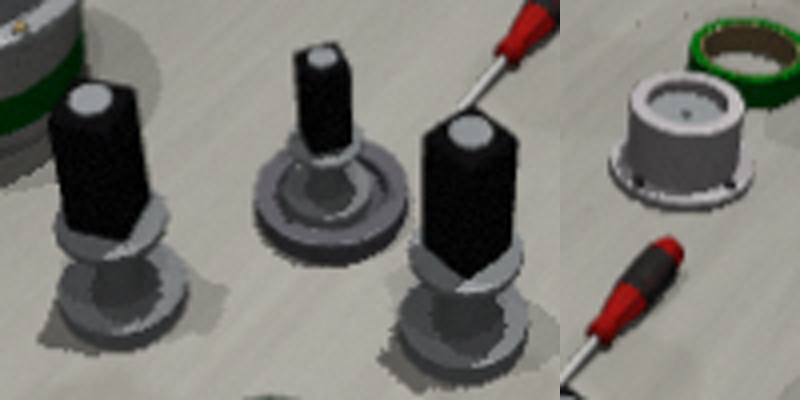

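The crops show the button at top-view (245.8,209.7), the dish centre at (254.5,210.3) and the cap's centre mark at about (396,198). The tool in the dish looks smaller than the two loose ones. I'll fit the grip model to the black silhouettes in both views to get position, yaw and scale, and fit circles for the housing and dish.

```bash
cat > fit.py <<'E'
from h import *
from scipy.optimize import minimize
def fitgrip(imgs,x0,z0,seeds,s0):
    masks={}
    for n,im in imgs.items():
        g=im.max(2).astype(int); m=(g<60).astype(np.uint8)
        k,l=cv2.connectedComponents(m); u,v=seeds[n]
        masks[n]=(l==l[v,u])
    def hull(n,p):
        x,y,yaw,s=p;h=.013*s
        c=np.array([[a*h,b*h] for a in(-1,1) for b in(-1,1)])
        R=np.array([[np.cos(yaw),-np.sin(yaw)],[np.sin(yaw),np.cos(yaw)]])
        c=c@R.T+[x,y]
        P=np.vstack([np.c_[c,np.full(4,z0+z*s)] for z in(.051,.111)])
        return cv2.convexHull(proj(n,P).astype(np.float32))
    def cost(p):
        t=0
        for n,m in masks.items():
            S=8;ys,xs=np.where(m);x1,y1=xs.min()-6,ys.min()-6
            w,h=xs.max()-x1+7,ys.max()-y1+7
            big=np.zeros((h*S,w*S),np.uint8)
            cv2.fillConvexPoly(big,np.round((hull(n,p)[:,0]-[x1,y1]+.5)*S).astype(np.int32),1)
            r=cv2.resize(big.astype(np.float32),(w,h),interpolation=cv2.INTER_AREA)
            # ignore button: fill holes by convex hull of mask
            mm=np.zeros((h,w),np.uint8);hh=cv2.convexHull(np.c_[xs-x1,ys-y1].astype(np.int32));cv2.fillConvexPoly(mm,hh,1)
            t+=np.abs(r-mm).sum()/mm.sum()
        return t
    best=None
    for yaw in np.radians(np.arange(0,90,15)):
        r=minimize(cost,[*x0,yaw,s0],method='Nelder-Mead',options=dict(initial_simplex=np.array([[*x0,yaw,s0]]+[np.array([*x0,yaw,s0])+d for d in np.diag([.006,.006,.2,.1])])))
        if best is None or r.fun<best.fun: best=r
    return best.x,best.fun,{n:int(m.sum()) for n,m in masks.items()}
E
python3 - <<'E'
from fit import *
im={n:cv2.cvtColor(cv2.imread(f'pics/{n}0.png'),cv2.COLOR_BGR2RGB) for n in('scene','top')}
for nm,x0,z0,sd,s in(('rest',(.497,.173),.008,dict(scene=(286,238),top=(251,213)),1.),
  ('L',(.54,.29),0,dict(scene=(231,252),top=(190,188)),1.3),('R',(.39,.205),0,dict(scene=(322,260),top=(231,260)),1.3)):
    x,f,m=fitgrip(im,x0,z0,sd,s);print(nm,x[:2].round(4),np.degrees(x[2]).round(1),x[3].round(3),round(f,3),m)
a=im['top']
o=lambda x,y:(220+x/6-.4,165+y/6-.4)
for uv,z in((o(155,268),.121),(o(207,272),.018)): print(at_z('top',uv,z).round(4))
p=lambda x,y:(362+(x-396)/6-.4,165+y/6-.4)
print('rim',at_z('top',p(605,193),.062).round(4),'cap',at_z('top',p(599,196),.05).round(4))
print('rimR',np.linalg.norm(at_z('top',p(506,193),.062)-at_z('top',p(704,193),.062)))
q=lambda x,y:(322+(x-560)/4-.4,140+y/4-.4)
print('scene rim',at_z('scene',q(687,103),.062).round(4),'cap',at_z('scene',q(686,114),.05).round(4),'btn',at_z('scene',(205+322/4-.4,210+57/4-.4),.121).round(4))
print('dish',at_z('scene',(205+331/4-.4,210+190/4-.4),.018).round(4))
E
```

```text
rest [0.497  0.1777] 48.0 0.623 1.22 {'scene': 305, 'top': 34}Traceback (most recent call last):
  File "<stdin>", line 5, in <module>
  File "fit.py", line 30, in fitgrip
    r=minimize(cost,[*x0,yaw,s0],method='Nelder-Mead',options=dict(initial_simplex=np.array([[*x0,yaw,s0]]+[np.array([*x0,yaw,s0])+d for d in np.diag([.006,.006,.2,.1])])))
    res = _minimize_neldermead(fun, x0, args, callback, bounds=bounds,
                               **options)
    fsim[j] = func(sim[j])
              ~~~~^^^^^^^^
    fx = function(np.copy(x), *(wrapper_args + args))
  File "fit.py", line 22, in cost
    cv2.fillConvexPoly(big,np.round((hull(n,p)[:,0]-[x1,y1]+.5)*S).astype(np.int32),1)
                                     ~~~~^^^^^
  File "fit.py", line 15, in hull
    return cv2.convexHull(proj(n,P).astype(np.float32))
                          ~~~~^^^^^
  File "h.py", line 12, in proj
    c=arm.get_calibration(name);K=np.array(c['intrinsics'],float);T=np.linalg.inv(np.array(c['cam_to_world']))
ValueError: time passes only in moves, steps and waits
```

```bash
sed -i 's/^def save/import functools\ncal=functools.cache(lambda n:arm.get_calibration(n))\ndef save/; s/c=arm.get_calibration(name)/c=cal(name)/' h.py
sed -i 's/m=(g<60)/m=(g<(50 if n=="scene" else 85))/' fit.py
cat > f1.py <<'E'
from fit import *
im={n:cv2.cvtColor(cv2.imread(f'pics/{n}0.png'),cv2.COLOR_BGR2RGB) for n in('scene','top')}
for nm,x0,z0,sd,s in(('rest',(.497,.173),.008,dict(scene=(286,238),top=(251,213)),1.),
  ('L',(.54,.29),0,dict(scene=(231,252),top=(190,188)),1.3),('R',(.39,.205),0,dict(scene=(322,260),top=(231,260)),1.3)):
    for vs in (('scene','top'),('scene',)):
        x,f,m=fitgrip({k:im[k] for k in vs},x0,z0,sd,s);print(nm,vs,x[:2].round(4),np.degrees(x[2]).round(1),x[3].round(3),round(f,3),m)
o=lambda x,y:(220+x/6-.4,165+y/6-.4)
for uv,z in((o(155,268),.121),(o(207,272),.018)): print(at_z('top',uv,z).round(4))
p=lambda x,y:(362+(x-396)/6-.4,165+y/6-.4)
print('rim',at_z('top',p(605,193),.062).round(4),'cap',at_z('top',p(599,196),.05).round(4))
print('rimD',np.linalg.norm(at_z('top',p(506,193),.062)-at_z('top',p(704,193),.062)))
q=lambda x,y:(322+(x-560)/4-.4,140+y/4-.4)
print('scene rim',at_z('scene',q(687,103),.062).round(4),'cap',at_z('scene',q(686,114),.05).round(4),'btn',at_z('scene',(205+322/4-.4,210+57/4-.4),.121).round(4))
print('dish',at_z('scene',(205+331/4-.4,210+190/4-.4),.018).round(4))
E
timeout 400 python3 f1.py
```

```text
rest ('scene', 'top') [0.4963 0.1768] 51.1 0.953 0.301 {'scene': 294, 'top': 101}
rest ('scene',) [0.4973 0.1738] 54.1 0.932 0.082 {'scene': 294}
L ('scene', 'top') [0.543  0.3245] -6.1 1.915 1.432 {'scene': 1247, 'top': 213260}
L ('scene',) [0.5423 0.3261] -7.3 1.922 0.435 {'scene': 1247}
R ('scene', 'top') [0.3834 0.2046] 73.9 1.28 1.059 {'scene': 714, 'top': 213260}
R ('scene',) [0.3833 0.2044] -9.0 1.276 0.061 {'scene': 714}
[0.4963 0.1756 0.121 ]
[0.4962 0.1726 0.018 ]
rim [ 0.5226 -0.1914  0.062 ] cap [ 0.5219 -0.1916  0.05  ]
rimD 0.08360741956222593
scene rim [ 0.5199 -0.1919  0.062 ] cap [ 0.5214 -0.1951  0.05  ] btn [0.4952 0.1763 0.121 ]
dish [0.4928 0.1762 0.018 ]
```

Run:
```python
from h import *
L1=at_z('scene',(227.1,234.1),.145);print('L scene',L1.round(4), 'L top', at_z('top',(200,185),.145).round(4))
R1=at_z('scene',(205+470/4-.4,210+131/4-.4),.145);print('R',R1.round(4))
c=np.array([.496,.1755])
for yaw in (52,-38):
    t=np.radians(yaw);y=np.array([np.cos(t),np.sin(t)]);x=np.array([-y[1],y[0]])
    for n,P in(('L',L1),('R',R1)):
        d=P[:2]-c;print(yaw,n,'along',(d@y).round(3),'perp',(d@x).round(3))
for yaw in(52,-38,142,-128):
    t=np.radians(yaw);y=np.array([np.cos(t),np.sin(t),0]);z=np.array([0,0,-1.]);x=np.cross(y,z)
    R=np.c_[x,y,z]
    for p in([.496,.1755,.07],[.521,-.192,.1]):
        q=arm.solve_ik(p,R);print(yaw,None if q is None else np.round(q,1))
```

```text
L scene [0.5578 0.2874 0.145 ] L top [0.5526 0.2743 0.145 ]
R [0.3862 0.2013 0.145 ]
52 L along 0.126 perp 0.02
52 R along -0.047 perp 0.102
-38 L along -0.02 perp 0.126
-38 R along -0.102 perp -0.047
52 [ 13.   31.5  99.8  -0.   48.6 -39. ]
52 [-26.4  30.7  94.3  -0.   55.  -78.4]
-38 [13.  31.5 99.8 -0.  48.6 51. ]
-38 [-26.4  30.7  94.3  -0.   55.   11.6]
142 [  13.    31.5   99.8   -0.    48.6 -129. ]
142 [ -26.4   30.7   94.3   -0.    55.  -168.4]
-128 [ 13.   31.5  99.8  -0.   48.6 141. ]
-128 [-26.4  30.7  94.3  -0.   55.  101.6]
```

```bash
cat >> h.py <<'E'
t_=np.radians(52);_y=np.array([np.cos(t_),np.sin(t_),0]);_z=np.array([0,0,-1.]);RG=np.c_[np.cross(_y,_z),_y,_z]
G=np.array([.496,.1755,.062])
E
python3 - <<'E'
from h import *
arm.move_to(G+[0,0,.14],RG)
arm.move_l(G,feed=.12)
print(arm.current_t(),arm.current_force().round(2),arm.current_ee_pos().round(4))
arm.grip(.022)
print(arm.current_width(),arm.current_grasp_force(),arm.current_force().round(2),arm.current_torque().round(2))
arm.move_l(G+[0,0,.003],feed=.03)
print(arm.current_force().round(2))
arm.move_l(G+[0,0,.10],feed=.15)
for n in('scene','top'): save(arm.snapshot(n),n+'1')
print(arm.current_t(),arm.current_force().round(2),arm.current_torque().round(2),arm.current_width(),arm.current_ee_pos().round(4))
a=cv2.imread('pics/scene1.png');b=cv2.imread('pics/top1.png')
cv2.imwrite('pics/c3.png',np.hstack([cv2.resize(i,None,fx=5,fy=5,interpolation=cv2.INTER_CUBIC) for i in(a[165:285,240:320],b[150:270,210:290])]))
E
```

```text
4.4417 [ 0.11 -0.28  0.48] [0.4964 0.1756 0.0626]
0.026041894179694318 29.999379515647888 [ 1.72  0.83 -0.24] [ 0.17 -0.31  0.03]
[ 0.64  0.48 -3.3 ]
6.6 [ 0.36  0.13 -4.32] [ 0.04 -0.15 -0.02] 0.025862663507386908 [0.4953 0.1753 0.161 ]
```

View pics/c3.png

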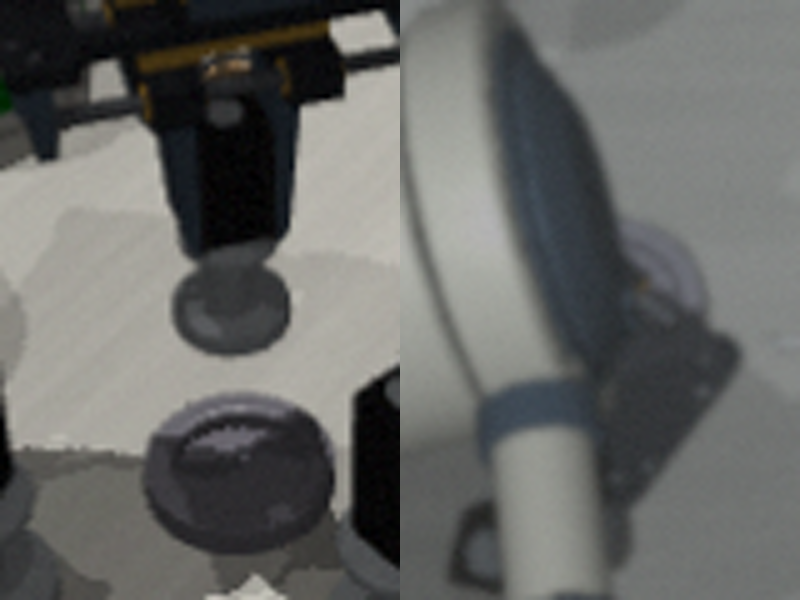

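Run:
```python
from h import *
e=arm.current_ee_pos();R=arm.current_tool_rot();print(e.round(4),np.degrees(np.arccos(-R[2,2])),R[:,2].round(4))
a=np.linspace(0,2*np.pi,200)
for dx,dy in((0,0),(.003,0),(0,.003)):
    b=e[2]-.0546
    P=np.vstack([np.c_[e[0]+dx+.026*np.cos(a),e[1]+dy+.026*np.sin(a),np.full(200,z)] for z in(b,b+.012)])
    q=(proj('scene',P)+.4-[240,165])*5
    print((dx,dy),'u',q[:,0].min().round(1),q[:,0].max().round(1),'vmax',q[:,1].max().round(1))
def ring(c,r,z): return np.c_[c[0]+r*np.cos(a),c[1]+r*np.sin(a),np.full(200,z)]
q=(proj('scene',ring((.4945,.1745),.045,.018))+.4-[240,165])*5
print('dish',q.min(0),q.max(0))
```

```text
[0.4953 0.1753 0.161 ] 0.11005283781785383 [-1.9e-03 -4.0e-04 -1.0e+00]
(0, 0) u 168.8 289.0 vmax 360.9
(0.003, 0) u 163.3 283.3 vmax 358.2
(0, 0.003) u 164.5 285.1 vmax 365.0
dish [141.20514746 390.71655013] [334.33980366 532.10112315]
```

The tool is held straight and the weight reads about 4 N. I'll carry it just above the rim and compare foot and rim in the same image.

Run:
```python
from h import *
H=np.array([.521,-.192,0])
arm.move_l(G+[0,0,.12],feed=.2)
arm.move_to(H+[0,0,.182],RG)
arm.move_l(H+[0,0,.127],feed=.1);arm.sleep(.3)
s=arm.snapshot('scene');save(s,'scene2');t=arm.snapshot('top');save(t,'top2')
print(arm.current_t(),arm.current_ee_pos().round(4),arm.current_force().round(2),arm.current_tool_rot()[:,2].round(4))
a=cv2.imread('pics/scene2.png');b=cv2.imread('pics/top2.png')
cv2.imwrite('pics/c4.png',np.hstack([cv2.resize(i,None,fx=6,fy=6,interpolation=cv2.INTER_CUBIC) for i in(a[115:205,315:395],b[165:255,370:420])]))
```

```text
9.325 [ 0.5211 -0.1921  0.1272] [ 0.19  0.1  -4.66] [ 4.e-04 -2.e-04 -1.e+00]
```

View pics/c4.png

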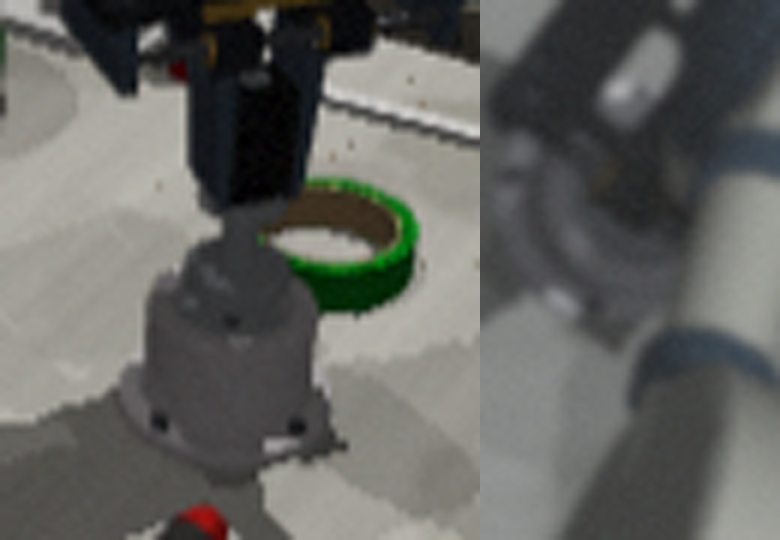

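The scene crop shows the foot just above the rim, in shadow, with barrel edges at u of about 147 and 317. I'll stretch the contrast and overlay the predicted foot and rim.

Run:
```python
from h import *
i=cv2.imread('pics/scene2.png')[145:180,330:375].astype(float)
i=np.clip((i-30)*255/100,0,255).astype(np.uint8)
S=16;I=cv2.resize(i,None,fx=S,fy=S,interpolation=cv2.INTER_CUBIC)
J=I.copy()
e=arm.current_ee_pos();b=e[2]-.0546;a=np.linspace(0,2*np.pi,200)
print(b)
for (c,r,z,col) in((e,.026,b,(0,0,255)),(e,.026,b+.012,(0,0,255)),((.5199,-.1919),.042,.062,(0,255,0)),((.5199,-.1919),.030,.062,(0,255,0))):
    q=(proj('scene',np.c_[c[0]+r*np.cos(a),c[1]+r*np.sin(a),np.full(200,z)])+.5-[330,145])*S
    cv2.polylines(J,[np.round(q).astype(np.int32)],True,col,1)
cv2.imwrite('pics/c5.png',J)
```

```text
0.07264167116094014
```

View pics/c5.png

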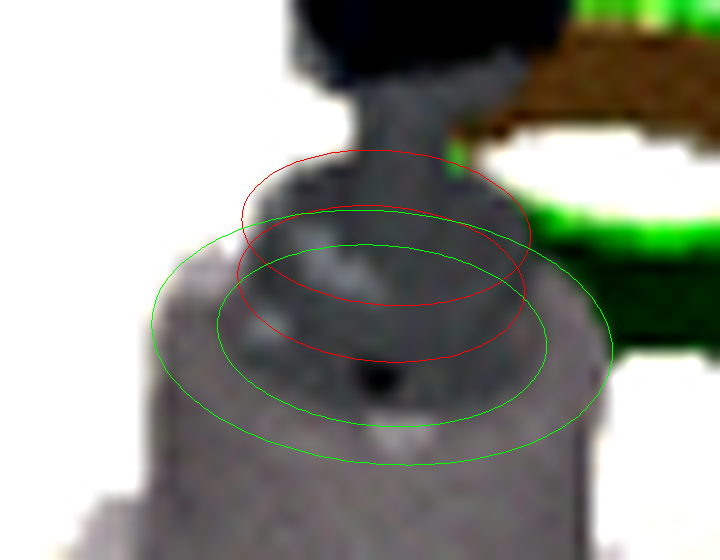

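Run:
```python
from h import *
from scipy.ndimage import map_coordinates
a=np.linspace(0,2*np.pi,240,endpoint=False)
def search(img,n,curves,c0):
    g=cv2.GaussianBlur(cv2.imread(img),(0,0),.6).astype(float)
    best=[]
    for dx in np.arange(-.006,.0061,.0005):
        for dy in np.arange(-.006,.0061,.0005):
            s=0
            for f in curves:
                q,nrm=f((c0[0]+dx,c0[1]+dy))
                A=[np.stack([map_coordinates(g[...,k],(q+d*nrm).T[::-1],order=1) for k in range(3)]) for d in(.8,-.8)]
                s+=np.minimum(np.linalg.norm(A[0]-A[1],axis=0),60).mean()
            best.append((s,dx,dy))
    best.sort(reverse=True)
    w=np.array(best[:12]);return (w[:,1:].mean(0)+np.array(c0)[:2]).round(4),w[:,1:].std(0).round(4),w[0,0].round(1)
def circ(n,r,z):
    def f(c):
        P=lambda r:proj(n,np.c_[c[0]+r*np.cos(a),c[1]+r*np.sin(a),np.full(len(a),z)])
        q=P(r);d=P(r+.002)-q;return q,d/np.linalg.norm(d,axis=1)[:,None]
    return f
def hullc(n,r,z0,z1):
    def f(c):
        P=np.vstack([np.c_[c[0]+r*np.cos(a),c[1]+r*np.sin(a),np.full(len(a),z)] for z in(z0,z1)])
        h=cv2.convexHull(proj(n,P).astype(np.float32))[:,0].astype(float)
        t=np.roll(h,-1,0)-np.roll(h,1,0);nr=np.c_[t[:,1],-t[:,0]];return h,nr/np.linalg.norm(nr,axis=1)[:,None]
    return f
for n in('scene','top'):
    print(n,'housing',search(f'pics/{n}0.png',n,[circ(n,.042,.062),circ(n,.030,.062)],(.521,-.192)),
      'dish',search(f'pics/{n}0.png',n,[circ(n,.045,.018)],(.4945,.1745)))
    print(n,'flange+barrel',search(f'pics/{n}0.png',n,[circ(n,.054,.010),circ(n,.042,.062)],(.521,-.192)))
print('foot1 (ee .4953,.1753)',search('pics/scene1.png','scene',[hullc('scene',.026,.1064,.1184)],(.4953,.1753)))
print('foot2 (ee .5211 -.1921)',search('pics/scene2.png','scene',[hullc('scene',.026,.0726,.0846)],(.5211,-.1921)))
```

```text
scene housing (array([ 0.5206, -0.1952]), array([0.0005, 0.0005]), np.float64(103.1)) dish (array([0.494 , 0.1743]), array([0.0005, 0.0005]), np.float64(49.6))
scene flange+barrel (array([ 0.5204, -0.1933]), array([0.0004, 0.0016]), np.float64(85.0))
top housing (array([ 0.5216, -0.1928]), array([0.0005, 0.0005]), np.float64(63.1)) dish (array([0.4945, 0.1717]), array([0.0005, 0.0005]), np.float64(20.7))
top flange+barrel (array([ 0.5218, -0.1921]), array([0.0005, 0.0005]), np.float64(57.2))
foot1 (ee .4953,.1753) (array([0.494 , 0.1749]), array([0.0006, 0.0005]), np.float64(51.4))
foot2 (ee .5211 -.1921) (array([ 0.5214, -0.1955]), array([0.0005, 0.0006]), np.float64(27.7))
```

```bash
cat > press.py <<'E'
from h import *
H=np.array([.521,-.192,0])
arm.sleep(.3);F0=arm.current_force();T0=arm.current_torque()
z=.127
for z in(.119,.112): 
    arm.move_l(H+[0,0,z],feed=.04);f=arm.current_force()-F0;print(z,f.round(2))
    if f[2]>4: raise SystemExit('early contact')
log=[]
while z>.0925:
    z-=.0006
    arm.move_l(H+[0,0,z],feed=.01)
    f=arm.current_force()-F0;log.append((z,arm.current_ee_pos()[2],*f,*(arm.current_torque()-T0)))
    if f[2]>16.5 or (f[2]>5 and np.hypot(f[0],f[1])>8): break
for l in log[::2]+log[-1:]: print(np.round(l,4))
print(arm.current_t(),z,arm.current_ee_pos().round(4),F0.round(2))
np.save('st.npy',np.r_[z,F0,T0])
E
python3 press.py
```

```text
0.119 [0.43 0.89 0.12]
0.112 [-0.14  0.44  1.5 ]
[ 0.1114  0.1115  0.9005  1.3144  0.4384 -0.013  -0.0413  0.0768]
[ 0.1102  0.1102 -0.0214  0.6339  0.8309 -0.0405 -0.0323 -0.0175]
[ 0.109   0.109   0.1142  0.3697 -0.2252 -0.0124 -0.0362  0.0152]
[ 0.1078  0.1077 -0.513   0.6193 -0.03   -0.0446 -0.026   0.0559]
[ 0.1066  0.1066 -0.5526  1.3921 -0.0916 -0.0409 -0.0788  0.0316]
[ 0.1054  0.1054 -0.3687  0.4152  1.4649 -0.0328 -0.028   0.0269]
[ 0.1042  0.1042  0.0904 -0.0699  2.3189 -0.0813 -0.1713  0.037 ]
[ 1.0300e-01  1.0320e-01 -6.9390e-01  1.4118e+00  8.2420e+00  8.8500e-02
 -2.3000e-03 -1.1400e-02]
[ 0.1018  0.102  -1.2148  1.296   9.8241  0.0348 -0.0198  0.0391]
[ 1.0060e-01  1.0080e-01 -9.7350e-01  8.1000e-03  9.7616e+00  7.9200e-02
  4.8000e-02  3.0000e-04]
[ 9.9400e-02  9.9600e-02 -9.4330e-01  1.0566e+00  9.6166e+00  7.5000e-03
  8.5200e-02  1.9500e-02]
[ 0.0982  0.0984 -1.6159  1.7442  9.816   0.0531  0.0762  0.0291]
[ 0.097   0.0972 -0.8565  1.4002 10.6267  0.1406  0.1757  0.0351]
[ 0.0958  0.0961 -0.2256  1.7926 10.2935  0.074   0.1174  0.0227]
[ 0.0946  0.0948 -1.3611  1.0976 11.8796  0.1042  0.158  -0.0229]
[ 9.34000e-02  9.39000e-02 -2.27670e+00  1.26460e+00  1.57597e+01
  2.25600e-01  3.31700e-01  1.04000e-02]
[ 0.0928  0.0937 -4.6595  3.5922 24.2925  0.3621  0.796   0.1199]
18.3 0.0927999999999999 [ 0.5212 -0.1921  0.0937] [ 0.2  -0.55 -4.09]
```

Run:
```python
from h import *
s=np.load('st.npy');F0=s[1:4];T0=s[4:]
for i in range(5):
    arm.sleep(.1);print((arm.current_force()-F0).round(2),(arm.current_torque()-T0).round(2))
R=arm.current_tool_rot();print(R[:,2].round(5),arm.current_ee_pos().round(5),arm.current_width(),arm.current_t())
save(arm.snapshot('scene'),'scene3')
i=cv2.imread('pics/scene3.png')[110:180,325:380].astype(float)
i=np.clip((i-15)*255/110,0,255).astype(np.uint8)
cv2.imwrite('pics/c6.png',cv2.resize(i,None,fx=8,fy=8,interpolation=cv2.INTER_CUBIC))
```

```text
[-4.21  3.01 24.05] [0.37 0.76 0.07]
[-3.88  2.76 24.33] [0.4  0.77 0.02]
[-4.58  2.6  23.32] [ 0.38  0.83 -0.04]
[-3.41  2.41 24.89] [0.37 0.81 0.08]
[-3.93  2.34 23.73] [0.36 0.81 0.04]
[ 8.5e-04 -4.7e-04 -1.0e+00] [ 0.52121 -0.19213  0.09372] 0.025907162846615612 18.8
```

View pics/c6.png

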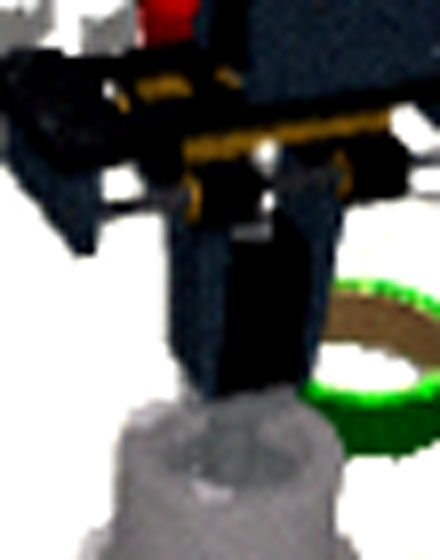

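The tool is in the bore and the cap is on its stop at about 24 N. There is a side load of about 5 N, which I'll relieve slightly before the timed hold.

Run:
```python
from h import *
s=np.load('st.npy');z=s[0];F0=s[1:4];T0=s[4:]
H=np.array([.521,-.192,z])
for k in(1,2,3):
    H=H+[-.0003,.0002,0]
    arm.move_l(H,feed=.01);arm.sleep(.1)
    f=np.mean([arm.current_force()-F0 for _ in range(3)],0);print(H.round(4),f.round(2),(arm.current_torque()-T0).round(2),arm.current_ee_pos().round(5))
    if np.hypot(f[0],f[1])<2 or not 20.5<f[2]<28: break
L=[]
for i in range(13):
    arm.sleep(.1);L.append(arm.current_force()-F0)
L=np.array(L);print('hold',L.mean(0).round(2),L.min(0).round(1),L.max(0).round(1),arm.current_t(),arm.current_tool_rot()[:,2].round(5))
np.save('H.npy',H)
```

```text
[ 0.5207 -0.1918  0.0928] [-3.59  1.54 21.4 ] [0.22 0.57 0.06] [ 0.52119 -0.19209  0.09373]
[ 0.5204 -0.1916  0.0928] [-1.43  0.89 21.  ] [-0.01  0.34  0.01] [ 0.52111 -0.19206  0.09374]
hold [-1.88  0.43 21.  ] [-3.  -0.3 20.3] [-1.2  1.2 21.7] 20.85 [ 0.00174 -0.00103 -1.     ]
```

Run:
```python
from h import *
s=np.load('st.npy');F0=s[1:4];H=np.load('H.npy')
for k in range(4):
    f=np.mean([arm.current_force()-F0 for _ in range(3)],0)
    if f[2]>24: break
    H[2]-=.00015;arm.move_l(H,feed=.01);arm.sleep(.08)
L=[]
for i in range(14):
    arm.sleep(.1);L.append(arm.current_force()-F0)
L=np.array(L);print(H,'hold',L.mean(0).round(2),L.min(0).round(1),L.max(0).round(1),arm.current_t(),arm.current_tool_rot()[:,2].round(5),arm.current_ee_pos().round(5))
# straight up out of the bore
e=arm.current_ee_pos()
arm.move_l([H[0]+.0004,H[1]-.0003,.096],feed=.01)
f=arm.current_force()-F0;print('released',f.round(2))
arm.move_l([.521,-.192,.100],feed=.02);print((arm.current_force()-F0).round(2))
arm.move_l([.521,-.192,.24],RG,feed=.12)
arm.sleep(.2);save(arm.snapshot('scene'),'scene4')
print(arm.current_t(),(arm.current_force()-F0).round(2),arm.current_ee_pos())
b=cv2.imread('pics/scene4.png');c=b[70:215,310:400]
g=b[90:160,315:395]; 
cv2.imwrite('pics/c7.png',cv2.resize(c,None,fx=4,fy=4,interpolation=cv2.INTER_CUBIC))
```

```text
[ 0.5204  -0.1916   0.09265] hold [-2.51  0.96 23.66] [-3.5 -0.1 22.9] [-1.3  2.  24.2] 22.5833 [ 0.00187 -0.00111 -1.     ] [ 0.52113 -0.19206  0.09373]
released [-0.39  0.59  1.12]
[-0.14  0.44  0.52]
24.9917 [-0.35  1.02  0.49] [ 0.5208754  -0.19196436  0.23961844]
```

View pics/c7.png

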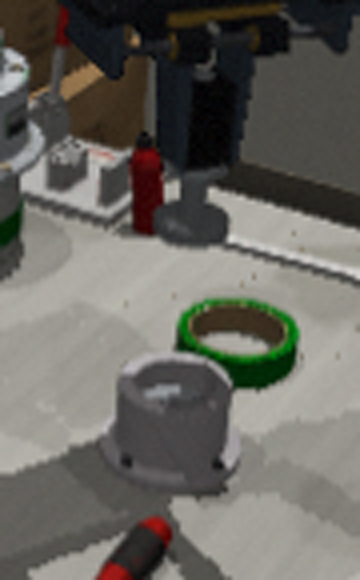

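Run:
```python
from h import *
e=arm.current_ee_pos();b=e[2]-.0546
P=np.array([[e[0],e[1],b+z] for z in(0,.012,.030,.113)])
print(((proj('scene',P)+.4-[310,70])*4).round(1))
a=np.linspace(0,2*np.pi,200)
q=(proj('scene',np.vstack([np.c_[e[0]+.026*np.cos(a),e[1]+.026*np.sin(a),np.full(200,b+z)] for z in(0,.012)]))+.4-[310,70])*4
print(q.min(0).round(1),q.max(0).round(1))
# 1 deg tilt about closing axis -> foot shift ~1.2mm along tool x
x=RG[:,0]*.0012
print(((proj('scene',P[:1]+x)-proj('scene',P[:1]))*4).round(2))
```

```text
[[187.4 231.9]
 [188.8 216.1]
 [190.9 192. ]
 [201.2  74.7]]
[149.3 198.5] [227.1 250.3]
[[0.72 0.8 ]]
```

The tool hangs straight, since foot and button show the same small offset from prediction, and the cap sits deep in the bore. Now I'll put the tool back in its rest.

Run:
```python
from h import *
B=np.array([.4955,.175,0])
arm.move_to(B+[0,0,.18],RG)
arm.move_l(B+[0,0,.085],RG,feed=.12)
arm.move_l(B+[0,0,.066],feed=.05);arm.sleep(.2)
F0=arm.current_force();z=.066;print(F0.round(2))
while z>.059:
    z-=.0005;arm.move_l(B+[0,0,z],feed=.01);f=arm.current_force()-F0
    if f[2]>3.0: break
print(z,f.round(2),arm.current_ee_pos().round(4),arm.current_t())
if .0595<z<.0645:
    arm.grip(.06);print(arm.current_width());arm.sleep(.2)
    arm.move_l(B+[0,0,.20],feed=.12)
    arm.move_to([.35,-.25,.30],RG)
    arm.sleep(.3)
    for n in('scene','top'): save(arm.snapshot(n),n+'5')
    z=lambda i,x,y,w,h,s:cv2.resize(i[y:y+h,x:x+w],None,fx=s,fy=s,interpolation=cv2.INTER_CUBIC)
    a=cv2.imread('pics/scene5.png');b=cv2.imread('pics/top5.png')
    cv2.imwrite('pics/c8.png',np.vstack([np.hstack([z(a,245,195,80,90,3.3),z(a,315,130,80,90,3.3),z(b,215,165,80,90,3.3)]),z(a,200,110,240,90,3.3)])[:600])
print(arm.current_t())
```

```text
[ 0.78  0.38 -4.36]
0.0615 [-3.8  -1.27 14.11] [0.4955 0.175  0.062 ] 30.3083
0.06024255033242348
34.575
```

View pics/c8.png

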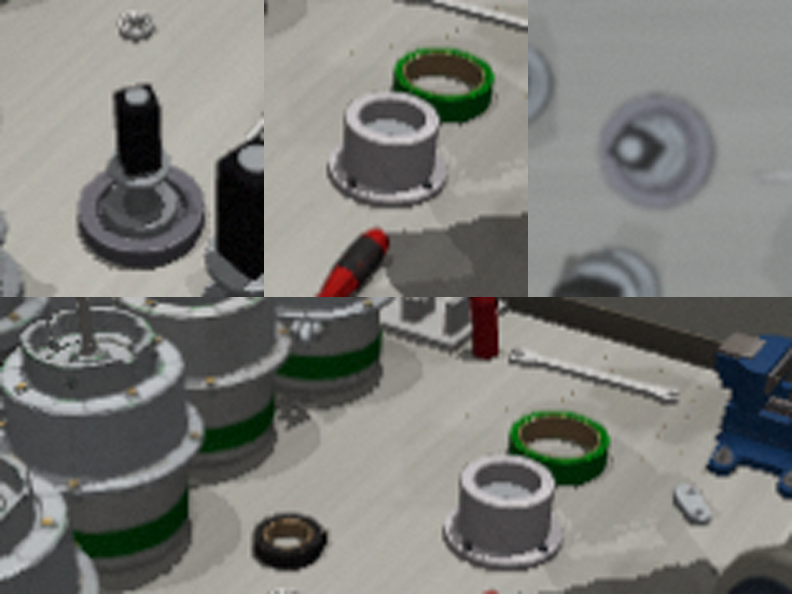

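The tool stands upright in its rest (first panel, about (137,160)), the cap is deep in the bore, and the other things on the bench haven't moved. Handing in.

```bash
python3 -c "
from rig import arm
print(arm.sign_off())"
```

```text
the job is handed in; nothing more can be done
None
```

The job is handed in at about 35 s: the cap was pressed to its stop, looks level in the camera images, and was held at 21–25 N for over 3 s; the tool is upright in its rest and I saw nothing else moved.

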